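# Fit the drive hub on the gearmotor's flat-sided shaft

## Task

Fit the drive hub - the one with a flat in its bore and a lug on its flange - onto the gearmotor's upright flat-sided shaft. Line its flat up with the shaft's flat so that it drops fully home on the shoulder, and let go of it. Leave the plain round-bored hub where it lies.

Things in the scene. Friction and masses are not known exactly. Their poses are not given: they have to be found in the camera images.
- drive_hub: loose steel hub, 0.3 kg, flat on the table. Round boss 56 mm in diameter, 44 mm high in all, on a round flange 72 mm across, 8 mm thick; grip it across the boss above the flange. Through bore 35 mm in diameter with one flat, 8 mm from its axis, on the +x side; one lug, 22 mm wide, 8 mm thick, end 57 mm from the axis, juts from the flange on the same side. Origin: axis at the underside; z up
- plain_hub: the wrong hub: loose steel, same boss (56 mm x 44 mm) and flange (72 mm x 8 mm) but no lug, and a plain round bore of only 20 mm. Origin: on the axis at the underside, z up
- gearmotor: fixed grey gearmotor: housing 130 x 84 mm (its x, y), 45 mm high; on top a round shoulder 60 mm across, 5 mm high. From it an upright shaft rises 34 mm, to 84 mm above the table: 30 mm in diameter, one flat 6 mm from its axis on the +x side, top 5 mm tapered inwards by 4 mm. A dark index pad on the housing, 56 mm from the shaft, marks the flat's side. Origin: shaft axis at table height; z up
- shaft_seat (a point): point on the shaft's axis on top of the shoulder, 50 mm above the table, where the drive hub's underside rests when fully home; axes as the gearmotor's, z up. The hub goes on with its +x the same way as this +x, with about 2 mm play sideways; within 10 degrees it slides on, beyond some 25 degrees it jams on the shaft
Not all that is in view belongs to the job. Leave any blue look-alike of the drive_hub alone.

How it is judged (in metres and radians):
At the end, for the whole second after the job is handed in: the drive hub is on the shaft, upright (within 0.15 rad) and at rest, its underside within 6 mm of the shoulder's height, its axis within 10 mm of the shaft's, and its flat lined up with the shaft's within 0.5 rad (horizontal distance between drive_hub and shaft_seat below 0.01 m and z of drive_hub in the frame of shaft_seat between -0.006 and 0.006 m and angle between the x axis of drive_hub and the x axis of shaft_seat, either way round below 0.5 rad and angle between drive_hub's own z axis and vertical below 0.15 rad and linear speed of drive_hub below 0.02 m/s); the robot touches nothing.
It fails at once if the plain hub is moved more than 30 mm (distance of plain_hub from where it was at the start of the episode above 0.03 m).
It also fails if it takes over 38 s, if anything falls off the work surface, if the arm or the gripper's body presses on something with over 40 N, if the wrist force passes 120 N, or if a joint passes its speed limit or range.

## Robot

A 6-joint arm with a two-finger parallel gripper is mounted at the origin on the work surface; the furniture and walls round the work are solid. World frame = base frame: x ahead of the robot, y to its left, z up, the work surface at z = 0. Lengths are in mm, angles in rad, forces in N, time in s.
With the tool pointing down it reaches from about 350 to 975 mm from the base axis. Payload 7.1 kg.
Tool frame: the origin (TCP) lies on the front face of the gripper's body, between the roots of the fingers; the fingertips stand 80 mm ahead of it and the grasp point (between the pads) lies 61 mm ahead of it (env.tips_ahead is the distance from the TCP to the fingertips, in mm); z points along the fingers, y is the line along which they close (so a half turn about z gives the same grasp; the last joint's range is limited). The gripper opens to 88 mm and grips with 3 to 60 N. Pads are 20 mm wide; open, the fingers measure 115 mm over their backs; the gripper's body (75 mm by 178 mm) begins 61 mm behind the grasp point.
Start: joints at [-0.019, 0.423, 1.63, -0, 1.089, -0.019], TCP at [624.984, 0.026, 302.675] pointing down, gripper open.
Joint ranges: [-3, 3], [-0.9, 2.11], [0.09, 2.58], [-1.31, 4.45], [0.11, 2.69], [-2.54, 2.54]. Speed limits (rad/s): [2.39, 2.39, 3.01, 3.14, 3.14, 3.14].

## Interface

Orientations are given as a unit quaternion [x, y, z, w].
In Python, from station import env, set_gripper, viewer, workorder gives the robot as it stands. Calls block until the motion is done:
- env.reach(position, orientation): joint-space move of the TCP to a pose.
- env.move_l(position, rot=None, rate=150, f_stop=None): straight line of the TCP; rot=None keeps the orientation; rate is the mean speed in mm/s. With f_stop (N) it stops when the force on the tool has changed by that much, and returns True; else False.
- env.move_joints(angles): joint-space move.
- set_gripper(opening): finger opening in mm; the grip force is fixed at half the most; returns when the fingers have stopped.
- env.hold(seconds).
- env.ik(position, orientation): joint angles nearest the present ones, or None.
- env.read_state(): the state.
- viewer.camera(name): name is "scene" or "side" or "wrist"; returns the picture (480x640x3 uint8, blue, green, red); there is no depth.
- viewer.camera_params(name): a dict with "fx", "fy", "cx", "cy" (pixels), "dist" ([k1, k2, p1, p2, k3] as OpenCV has them; the pictures are not rectified), "pose" (4x4, takes a point from camera to world coordinates); the wrist camera has in their place "tool_from_camera" (4x4, takes a point from camera to tool coordinates, whose origin is the TCP and whose axes are the flange's). Camera axes: x right, y up, looking along -z (the intrinsics and any distortion apply to the point x, -y, -z); pixel columns grow to the right and rows downward; lengths in mm; the calibration is good to about 2 mm. A picture is of the moment at which its call begins: read the wrist's pose just before it. camera_params takes no time and is no camera call.
A pose or a line that the arm cannot do raises env.IKError and nothing moves.
- workorder.sign_off(): hands the job in; it is judged then, once.
The state is a dict: "time_s": time; "qpos": joint angles; "dq": joint speeds; "tau": joint torques, N m; "tool_pos": TCP position; "orientation": TCP orientation; "force": force on the tool from outside, world axes, zero at the start; "wrist_torque": the same for the moment, N m; "width": finger opening in mm; "grip_force": force on a finger pad.
Only numpy, scipy, OpenCV 4.12 (cv2) and the standard library are available. Lean on these libraries where they do the work, as an engineer would, in place of code of your own. Each camera call takes 0.05 s, during which the arm holds its last target. There are 200 camera calls.

## Working session

There is one attempt and no reset: what is moved stays moved. The work goes in short steps, each a Python script; the robot and the scene stay as the last script left them, time stands still between calls to the robot, and variables do not carry over. Pictures are saved under pics/ and viewed, at most 10 in all, crops included, and the job is handed in when it is done.

```bash
mkdir -p pics; ls
python3 - <<'E'
from station import env, viewer
import cv2, numpy as np
for n in ["scene","side","wrist"]:
    im=viewer.camera(n); cv2.imwrite(f"pics/{n}0.png",im)
    p=viewer.camera_params(n); print(n,{k:np.round(v,3).tolist() for k,v in p.items()})
s=env.read_state(); print(s["time_s"],s["orientation"],s["tool_pos"])
E
```

```text
pics
scene {'fx': 551.037, 'fy': 551.037, 'cx': 314.216, 'cy': 237.015, 'dist': [-0.096, 0.0, 0.0, 0.0, 0.0], 'pose': [[-0.514, 0.391, -0.764, -569.297], [-0.858, -0.223, 0.463, 450.913], [0.011, 0.893, 0.45, 604.089], [0.0, 0.0, 0.0, 1.0]]}
side {'fx': 463.997, 'fy': 463.997, 'cx': 316.049, 'cy': 233.792, 'dist': [-0.001, 0.0, 0.0, 0.0, 0.0], 'pose': [[-0.988, 0.091, -0.124, 287.733], [-0.153, -0.547, 0.823, 571.176], [0.007, 0.832, 0.555, 521.385], [0.0, 0.0, 0.0, 1.0]]}
wrist {'fx': 365.96, 'fy': 365.96, 'cx': 315.34, 'cy': 243.853, 'dist': [0.024, 0.0, 0.0, 0.0, 0.0], 'tool_from_camera': [[-0.001, 0.958, 0.286, 77.693], [1.0, 0.001, -0.001, 0.01], [-0.001, 0.286, -0.958, -82.343], [0.0, 0.0, 0.0, 1.0]]}
0.15 [ 7.07107444e-01  7.07105878e-01 -4.00184217e-04 -4.23739109e-04] [6.24664022e+02 5.08107161e-02 3.02079337e+02]
```

View pics/scene0.png

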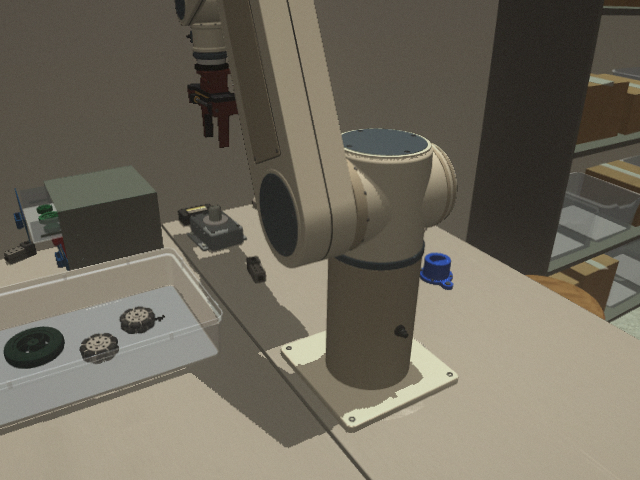

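View pics/side0.png

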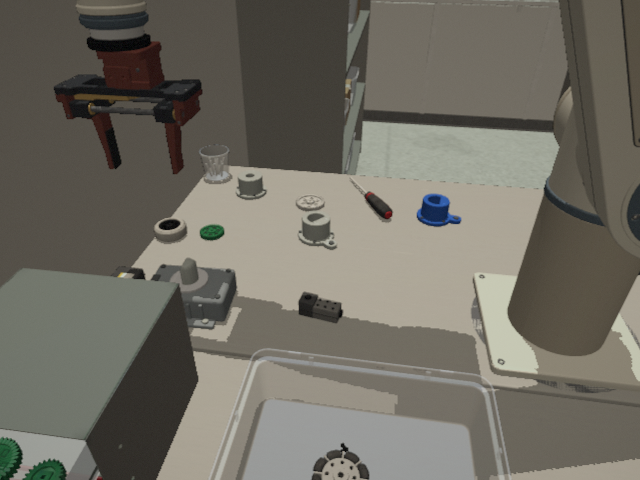

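View pics/wrist0.png

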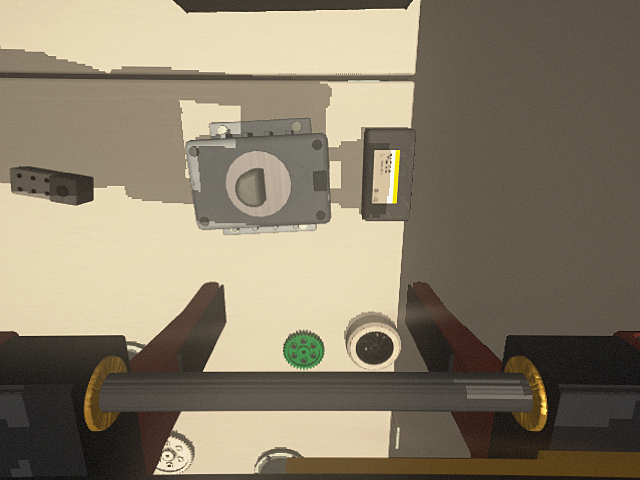

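Side view: candidates are the grey hub with a lug at (316,228), lug (331,243); a grey hub without a lug at (251,185), which is the plain hub; and a blue lugged look-alike at (435,210), to be left alone. There are also white/green gears and a ring at (310,202), (212,232) and (170,230). I choose (316,228). The wrist view shows the gearmotor, shoulder centre about (258,184), with its index pad at (320,181), so the flat faces world +x. Next I cast rays and look from close up.

```bash
cat > h.py <<'E'
from station import env, set_gripper, viewer, workorder
import cv2, numpy as np
from scipy.spatial.transform import Rotation as R
def cam(name, state=None):
    p=viewer.camera_params(name)
    K=np.array([[p["fx"],0,p["cx"]],[0,p["fy"],p["cy"]],[0,0,1]]); D=np.array(p["dist"],float)
    if "pose" in p: T=np.array(p["pose"])
    else:
        W=np.eye(4); W[:3,:3]=R.from_quat(state["orientation"]).as_matrix(); W[:3,3]=state["tool_pos"]
        T=W@np.array(p["tool_from_camera"])
    return K,D,T
def on_plane(c,px,z):
    K,D,T=c
    u=cv2.undistortPoints(np.array(px,float).reshape(-1,1,2),K,D)[:,0]
    d=np.c_[u[:,0],-u[:,1],-np.ones(len(u))]@T[:3,:3].T
    return (T[:3,3]+d*((z-T[2,3])/d[:,2])[:,None])[:,:2]
def shot(name,fn):
    s=env.read_state(); im=viewer.camera(name); cv2.imwrite(fn,im); return im,cam(name,s)
def down(yaw):  # quaternion tool down; tool y (closing line) along world angle yaw
    y=np.array([np.cos(yaw),np.sin(yaw),0]); z=np.array([0,0,-1.]); x=np.cross(y,z)
    return R.from_matrix(np.c_[x,y,z]).as_quat()
E
python3 - <<'E'
from h import *
c=cam("side")
print("hub top",on_plane(c,[(316,217)],44),"lug",on_plane(c,[(331,243)],8),"plain",on_plane(c,[(251,178)],44), "blue",on_plane(c,[(435,201)],44))
s=env.read_state();w=cam("wrist",s)
print("shoulder",on_plane(w,[(258,184)],50),"pad",on_plane(w,[(320,181)],45))
print("housing corners",on_plane(w,[(187,141),(328,134),(330,221),(196,229)],45).round())
print("yawd",down(0),s["orientation"])
# look at hub
h=on_plane(c,[(316,217)],44)[0]
# camera sits 78 ahead in tool x, tilted ; point the view centre at hub from 300mm height
q=down(0); 
Tc=np.array(viewer.camera_params("wrist")["tool_from_camera"])
Rm=R.from_quat(q).as_matrix()
o=Rm@Tc[:3,3]; d=Rm@(-Tc[:3,2])
z=190
off=o+d*((44-(z+o[2]))/d[2])
p=[h[0]-off[0],h[1]-off[1],z]; print(p)
env.reach(p,q)
im,w=shot("wrist","pics/w1.png"); print(env.read_state()["time_s"])
E
```

```text
hub top [[ 403.40255894 -195.57899516]] lug [[ 368.70783826 -163.30230325]] plain [[ 573.94185115 -337.20973354]] blue [[ 168.69705476 -299.27703736]]
shoulder [[572.61755827  34.78218127]] pad [[628.98393451  36.84947355]]
housing corners [[511.  72.]
 [636.  78.]
 [639.  -1.]
 [511.  -9.]]
yawd [0.70710678 0.70710678 0.         0.        ] [ 7.07107444e-01  7.07105878e-01 -4.00184217e-04 -4.23739109e-04]
[np.float64(403.22258600726923), np.float64(-205.15958229066433), 190]
1.425
```

View pics/w1.png

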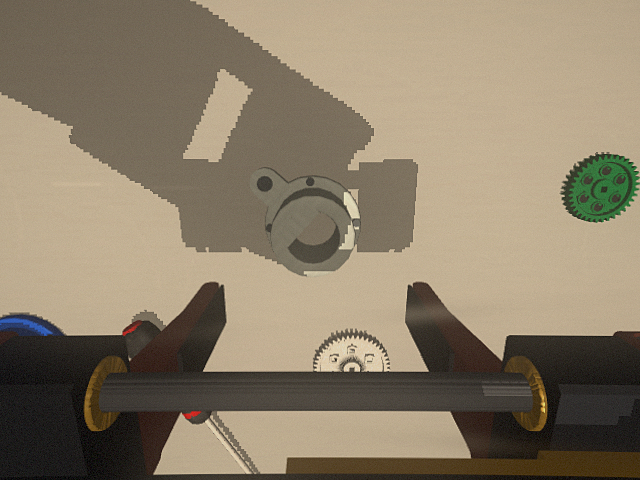

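The wrist view shows the grey lugged hub: boss near (312,232), lug with hole at (264,182) up-left, bore flat on the same side. The plain hub is not in view. I'll take one close enlarged crop to check and measure, and a near view of the gearmotor.

Run:
```python
from h import *
im=cv2.imread("pics/w1.png")
cr=cv2.resize(im[155:285,235:375],None,fx=5,fy=4.6,interpolation=cv2.INTER_CUBIC)
cr=cv2.resize(im[155:275,235:375],(700,600),interpolation=cv2.INTER_CUBIC)
cr=cv2.convertScaleAbs(cr,alpha=1.6)
cv2.imwrite("pics/c1.png",cr)
q=down(0); Tc=np.array(viewer.camera_params("wrist")["tool_from_camera"])
Rm=R.from_quat(q).as_matrix(); o=Rm@Tc[:3,3]; d=Rm@(-Tc[:3,2]); z=240
off=o+d*((50-(z+o[2]))/d[2])
env.reach([573-off[0],35-off[1],z],q)
im,w=shot("wrist","pics/w2.png"); s=env.read_state(); print(s["time_s"],s["tool_pos"])
np.savez("w2.npz",pos=s["tool_pos"],q=s["orientation"])
cv2.imwrite("pics/c2.png",cv2.resize(im[140:340,190:440],(750,600),interpolation=cv2.INTER_CUBIC))
```

```text
2.625 [572.16504738  37.5314497  239.63223671]
```

View pics/c1.png

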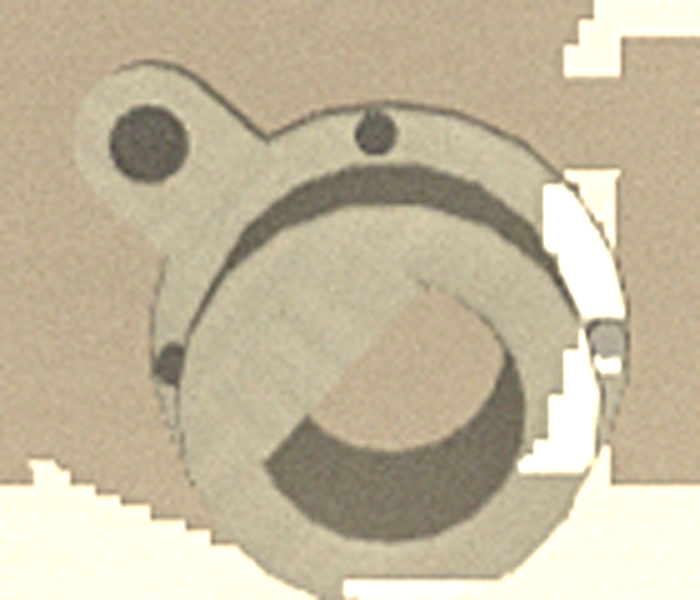

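View pics/c2.png

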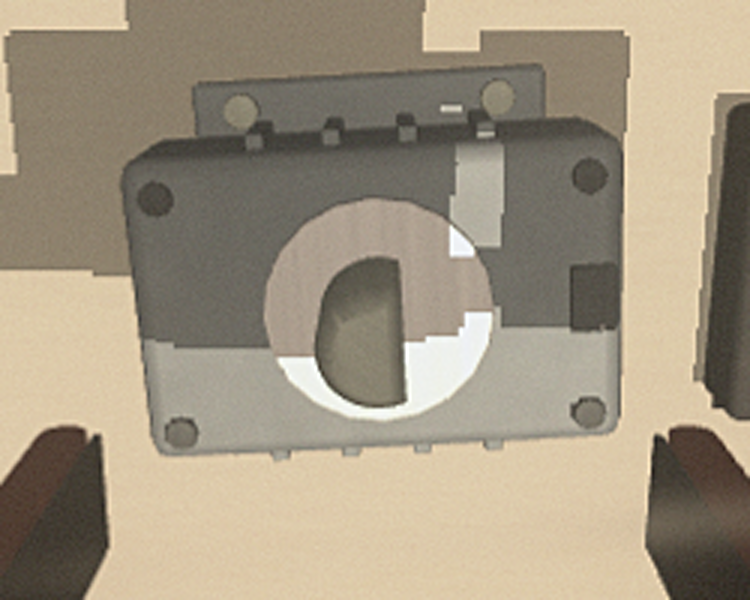

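c1 confirms the drive hub: lug hole (150,143), bore flat (415,280)–(265,465) square to the lug, boss rim from (182,390) to (602,400). c2 shows the shoulder spanning (264..493, 198..420), the pad at (594,297) and the flat edge (401,260)–(406,402) on the pad side. Next I fit these.

Run:
```python
from h import *
from scipy.optimize import least_squares
def circ(P,r=None):
    f=lambda v: np.hypot(*(P-v[:2]).T)-(v[2] if r is None else r)
    s=least_squares(f,[*P.mean(0),30]); return s.x.round(2),np.abs(s.fun).max().round(2)
ang=lambda v: round(float(np.arctan2(v[1],v[0])),3)
c=cam("wrist",dict(orientation=down(0),tool_pos=[403.0,-205.2,189.6]))
f=lambda L: np.array(L)/5+[235,155]-[.4,.4]
boss=on_plane(c,f([(390,205),(230,265),(182,390),(582,335),(602,400),(575,520),(510,575),(215,520)]),44)
fl=on_plane(c,f([(152,310),(395,103),(625,330),(270,138),(560,170)]),8)
print("boss",circ(boss),"flange",circ(fl))
hc=circ(boss)[0][:2]; fc=circ(fl)[0][:2]
lug=on_plane(c,f([(150,143)]),8)[0]; print("lug",lug,ang(lug-hc),ang(lug-fc),np.hypot(*(lug-hc)))
a,b=on_plane(c,f([(415,280),(265,465)]),44); d=b-a; n=np.array([d[1],-d[0]])
print("flat normal",ang(n),ang(-n),"dist",np.cross(d,hc-a)/np.hypot(*d))
z=np.load("w2.npz"); c=cam("wrist",dict(orientation=z["q"],tool_pos=z["pos"]))
g=lambda L: np.array(L)/3+[190,140]-[.33,.33]
sh=circ(on_plane(c,g([(264,310),(493,305),(378,198),(378,420),(300,228),(460,385),(297,388)]),50)); print("shoulder",sh)
sc=sh[0][:2]; pad=on_plane(c,g([(594,297)]),45)[0]; print("pad",pad,ang(pad-sc),np.hypot(*(pad-sc)))
H=on_plane(c,g([(155,199),(589,175),(588,412),(181,433)]),45); print("holes mean",H.mean(0),ang(H[1]-H[0]),ang(H[2]-H[3]),ang(H[0]-H[3])-np.pi/2,ang(H[1]-H[2])-np.pi/2)
F=on_plane(c,g([(401,260),(406,402)]),65); print("flat",F,ang(F[0]-F[1])-np.pi/2)
```

```text
boss (array([ 401.43, -191.29,   27.38]), np.float64(0.82)) flange (array([ 401.14, -190.35,   35.09]), np.float64(0.42))
lug [ 366.91325156 -160.84607041] 2.419 2.43 46.02432803549273
flat normal 2.468 -0.674 dist 8.565368514248798
shoulder (array([572.43,  34.12,  29.72]), np.float64(0.27))
pad [629.00814913  36.67572749] 0.045 56.635842911692606
holes mean [572.37808076  33.63844308] 0.054 0.053 0.04920367320510355 0.04920367320510355
flat [[577.98294187  51.71021739]
 [579.38640612  15.13450619]] 0.03820367320510343<stdin>:15: DeprecationWarning: Arrays of 2-dimensional vectors are deprecated. Use arrays of 3-dimensional vectors instead. (deprecated in NumPy 2.0)
```

Everything agrees with the drawing: lug hole direction 2.43 and flat normal 2.47, flat distance about 8, pad 56.6 mm from the shaft. The hub is at (401.3,-190.8) with yaw 2.44, the shaft at (572.4,34.0) with yaw 0.05. I check the tall box's clearance and pick.

Run:
```python
from h import *
c=cam("scene"); print("box base",on_plane(c,[(163,245),(70,265)],0).round())
c=cam("side"); print("box base side",on_plane(c,[(195,387)],0).round(),"top z150",on_plane(c,[(175,299)],150).round())
a=1.0; p=[401.3,-190.8]; qa=down(a); qb=down(a+0.05-2.44)
for pos,q in [((*p,92),qa),((572.4,34,230),qb),((572.4,34,142),qb)]:
    r=env.ik(pos,q); print(None if r is None else np.round(r,2))
set_gripper(88)
env.reach([*p,200],qa); print(np.round(env.read_state()["qpos"],2))
print(env.move_l([*p,92],rate=90,f_stop=12)); print(env.read_state()["tool_pos"])
set_gripper(45); s=env.read_state(); print(s["width"],s["grip_force"],s["time_s"],s["force"])
env.move_l([*p,230],rate=120); s=env.read_state(); print(s["width"],s["force"],s["time_s"])
im,_=shot("wrist","pics/w3.png"); cv2.imwrite("pics/s3.png",viewer.camera("side"))
```

```text
box base [[598. 162.]
 [607. 374.]]
box base side [[508. 194.]] top z150 [[514. 186.]]
[-0.47  0.56  2.12 -0.    0.46 -1.47]
[ 0.04  0.44  1.8  -0.    0.9   1.43]
[ 0.04  0.58  1.83 -0.    0.73  1.43]
[-0.47  0.33  2.09  0.    0.72 -1.47]
False
[ 401.58742508 -190.93155519   92.40347482]
55.815923700894345 30.00027559697628 6.15 [-1.24192295  0.7035787   1.08156592]
55.74906322506108 [-0.45054507 -0.19724436 -2.37126269] 7.45
```

View pics/w3.png

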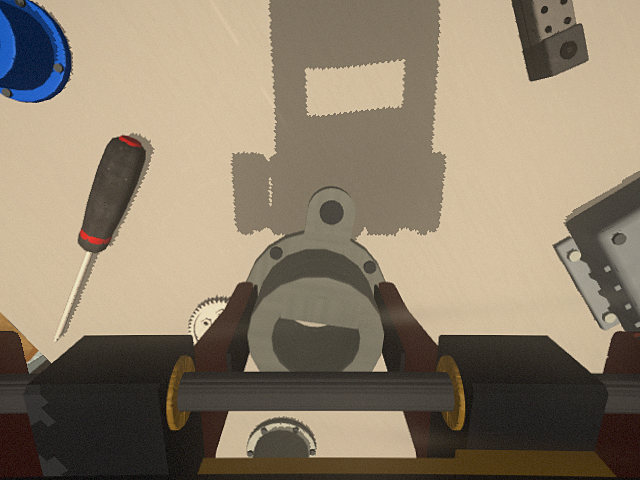

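The hub is held across the boss (width 55.7), lug hole at (331,212), fingers on both sides. I'll work out its offset in the hand from the lug hole, then go to the shaft.

Run:
```python
from h import *
s=env.read_state(); c=cam("wrist",s); uz=s["tool_pos"][2]-92.4
tp=s["tool_pos"]; M=R.from_quat(s["orientation"]).as_matrix()
def tool(px,h): 
    w=on_plane(c,px,uz+h); return np.array([(M.T@(np.r_[q,uz+h]-tp))[:2] for q in w])
L=tool([(331,212),(331,186),(277,253),(370,267)],8); print("lug hole,tip,bolt,bolt",L.round(1))
rim=tool([(250,325),(385,325),(317,279)],44); print("boss rim",rim.round(1))
```

```text
lug hole,tip,bolt,bolt [[ 43.5   6.7]
 [ 55.5   6.6]
 [ 23.6 -18.9]
 [ 16.4  25.9]]
boss rim [[  5.1 -26.6]
 [  5.1  27.2]
 [ 24.8   0.1]]
```

The hub axis sits about 2 mm towards tool -x, and the lug is 0.146 rad off tool x. I correct for both and lower gently.

Run:
```python
from h import *
yaw=0.05-np.pi/2+0.146; q=down(yaw)
p=np.array([572.4,34.0])+2.0*np.array([np.cos(yaw+np.pi/2),np.sin(yaw+np.pi/2)]); print(p)
env.reach([*p,220],q); env.hold(.2)
s=env.read_state(); e=s["tool_pos"][:2]-p; print("err",e,s["time_s"],s["width"])
p=p-e
env.move_l([*p,182],rate=100)
hit=env.move_l([*p,143.5],rate=30,f_stop=12)
s=env.read_state(); print(hit,s["tool_pos"],s["force"],s["width"],s["time_s"])
shot("wrist","pics/w4.png"); cv2.imwrite("pics/s4.png",cv2.resize(viewer.camera("side")[180:360,80:320],(800,600)))
```

```text
[574.36170683  34.38949497]
err [-0.03635259 -0.18585402] 10.1917 55.77061989713509
False [574.53810796  34.56560627 143.71494501] [-0.4877778  -0.69333921 -1.96781835] 55.653255449650864 12.1583
```

View pics/s4.png

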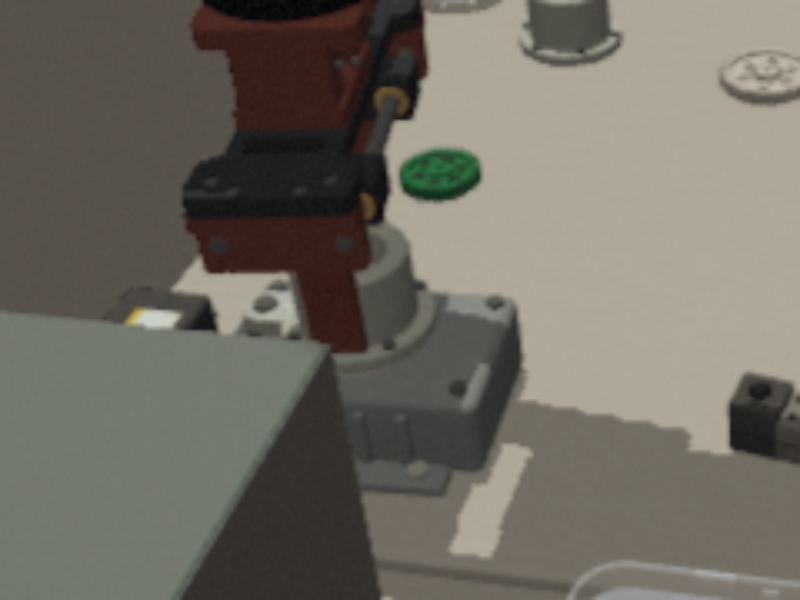

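The hub is down on the shaft just above the shoulder (boss about (385,270), flange about (400,340) in the crop), with no contact force. I lower the last bit, release, back off and check.

Run:
```python
from h import *
p=env.read_state()["tool_pos"]
print(env.move_l([p[0],p[1],142.4],rate=15,f_stop=8))
set_gripper(84); env.hold(.2)
q=down(-1.375)
env.move_l([p[0],p[1],240],rate=100)
q=down(0); env.reach([572.4,35,260],q); env.hold(.2)
s=env.read_state(); im,c=shot("wrist","pics/w5.png"); print(s["time_s"],s["tool_pos"],s["force"],s["width"])
np.savez("w5.npz",pos=s["tool_pos"],q=s["orientation"])
cv2.imwrite("pics/c5.png",cv2.resize(im[140:340,190:440],(750,600),interpolation=cv2.INTER_CUBIC))
```

```text
False
15.9083 [572.34648088  35.00763164 259.86132342] [-0.54213945 -0.67184657  0.09956649] 83.74114809601659
```

View pics/c5.png

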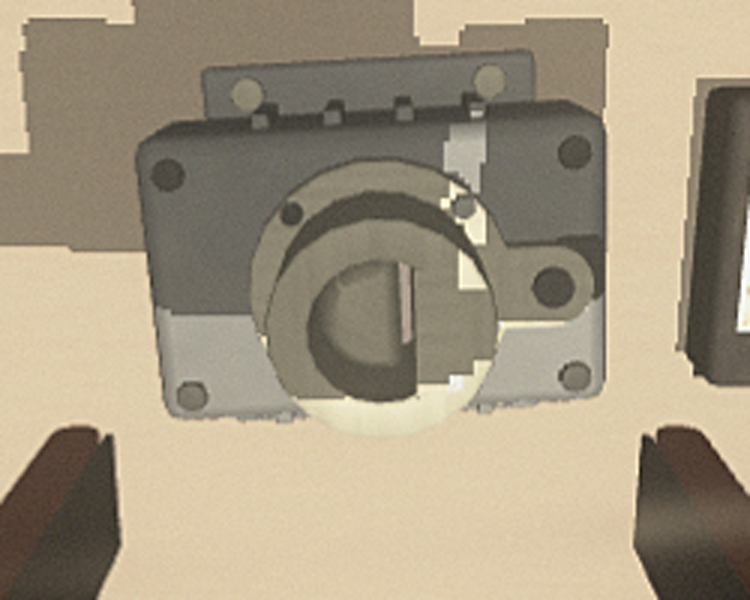

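The hub is on the shaft: lug hole (553,287) over the pad side, boss rim (266..497), flats parallel. I check the height from the known sizes, then hand in.

Run:
```python
from h import *
z=np.load("w5.npz"); c=cam("wrist",dict(orientation=z["q"],tool_pos=z["pos"]))
g=lambda L: np.array(L)/3+[190,140]-[.33,.33]
b=on_plane(c,g([(266,325),(497,325),(382,218),(382,436)]),94); print("boss c",b[:2,0].mean(),b[2:,1].mean(),"dia",b[1,0]-b[0,0],b[2,1]-b[3,1])
l=on_plane(c,g([(553,287)]),58)[0]; d=l-[572.4,34]; print("lug",np.hypot(*d),np.arctan2(d[1],d[0]))
r=workorder.sign_off(); print(r)
```

```text
boss c 573.5613182665787 34.29082067523632 dia 54.66800933862669 54.12775897848946
lug 47.32732552831046 0.02091856861935831
the job is handed in; nothing more can be done
None
```

The drive hub is on the gearmotor shaft, released and handed in; the sign-off returned no verdict. My last picture puts it about 1 mm off the axis and 0.03 rad off the flat, and it looks fully down on the shoulder. The plain hub was not touched.

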